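# Stir the scent beads before filling

## Robot

A 6-joint arm with a two-finger parallel gripper is mounted at the origin on the work surface. World frame = base frame: x ahead of the robot, y to its left, z up, the work surface at z = 0. Lengths are in m, angles in rad, forces in N, time in s.
With the tool pointing down it reaches from about 0.375 to 0.925 m from the base axis. Payload 5.7 kg.
Tool frame: the origin (TCP) lies midway between the tips of the shut fingers; the grasp point (between the pads) lies 19 mm behind it (manip.grip_depth is the distance from the TCP to the grasp point, in m); z points along the fingers, y is the line along which they close (so a half turn about z gives the same grasp; the last joint's range is limited). The gripper opens to 88 mm and grips with 3 to 60 N. Pads are 20 mm wide; open, the fingers measure 115 mm over their backs; the gripper's body (75 mm by 178 mm) begins 61 mm behind the grasp point.
Start: joints at [1.024, 0.359, 1.51, -0, 1.272, -0.115], TCP at [0.251, 0.545, 0.223] pointing down, gripper open.
Joint ranges: [-2.97, 2.97], [-1.01, 2.36], [0.21, 2.38], [-0.96, 4.11], [0.2, 2.71], [-2.98, 2.98]. Speed limits (rad/s): [2.39, 2.39, 3.14, 3.14, 3.14, 3.14].

## Interface

Orientations are given as [roll, pitch, yaw] about the fixed x, y, z axes, in that order (R = Rz(yaw) Ry(pitch) Rx(roll)).
In Python, from workcell import manip gives the robot as it stands.
- The arm moves only by the tool carry_out, never from a script. Its argument "plan" is a list of rows, each a list of 7 numbers: the shift along the tool's x, y, z in cm, then the turn, a rotation vector about the tool's x, y, z in rad, then the closure in counts, from 0 (fully open) to 255 (shut). A call has exactly 8 rows; each row is the pose to reach, as a shift and turn from the pose commanded when the call began, along the tool's axes at that moment; what a row does not reach only later rows make up. A row lasts 1/8 s, in which the tool goes at most 62.5 mm and 10.7 degrees, less where a joint would pass 70% of its speed; a pose out of reach is approached as far as the arm can. A call with a gripper value outside its range is refused whole. The fingers move at their own pace and stop on an object; "squeeze" is the grip in N (left out, the last holds). Time passes only in rows, so rows that repeat a pose let the fingers close, or fill a call up. It gives the time, the measured TCP pose, the force, the opening and the grip force at its end, in the units of the state.
- manip.read_state(): the state, without advancing time (a new reading comes with each control period).
- manip.read_camera(name): name is "side" or "top"; returns (picture, depth): 384x512x3 uint8, red, green, blue; 384x512 float32, m along the optical axis (not along the pixel's ray), 0 where there is no reading.
- manip.camera_params(name): a dict with "fx", "fy", "cx", "cy" (pixels), "rvec" (rotation vector, rad) and "tvec" (3), from world to camera coordinates, as OpenCV has them. Camera axes: x right, y down, z forward; pixel columns grow to the right and rows downward; lengths in m; the calibration is good to about 2 mm. A picture is of the moment at which its call begins. camera_params takes no time and is no camera call.
- manip.finish_job(): hands the job in; it is judged then, once.
The state is a dict: "time_s": time; "joint_positions": joint angles; "qd": joint speeds; "joint_efforts": joint torques, N m; "tcp_pos": TCP position; "eef_rot": TCP orientation; "wrist_force": force on the tool from outside, world axes, zero at the start; "torque": the same for the moment, N m; "width": opening from 0.0 (shut) to 1.0 (fully open); "gripper_force": force on a finger pad.
Only numpy, scipy, OpenCV 4.12 (cv2) and the standard library are available. Lean on these libraries where they do the work, as an engineer would, in place of code of your own. Each camera call takes 0.05 s, during which the arm holds its last target. There are 200 camera calls.

## Task

Take the stirring rod with the narrow foot, lower it upright into the pot that holds the white beads, down close to the pot's floor, and stir the beads round with it until both large beads are at least 30 mm from where they lay. Then stand the rod upright again in its place on its mat; the large beads stay in the pot.

Things in the scene. Friction and masses are not known exactly. Their poses are not given: they have to be found in the camera images.
- stirrer_mid (a point): Stirring rod, loose, upright, 150 mm tall, 0.2 kg, on a fixed black mat (100 across, 4 thick). Round steel foot 28 across, 30 tall; shaft 10 thick; round black handle 26 thick over the top 60 mm. Point: on the axis half-way up (75 above its underside, 45 below the handle's middle), z up the axis. Not the tamper: same handle and height, wide thin foot 64 across, on another mat.
- pot: Fixed steel pot, round, 60 tall, 150 across outside, 138 inside, floor 5 thick. Origin: centre of its underside; z up. An equal pot is empty. Holds 6 smooth white balls by the wall, centres 51 off the axis, middle free: large ones (34 mm) at 0 and 180 deg from the pot's x, small (28 mm) at 40, 80, 220, 260, gaps at 130 and 310. Circling the rod 46 off the axis, from a gap, sweeps them along.
- bead_a_center (a point): Centre of the one large white bead, a ball 34 mm across, 24 g, loose on the pot's floor; starts by the wall on the pot's +x side.
- bead_b_center (a point): Centre of the other large white bead, a ball 34 mm across, 24 g, loose on the pot's floor; starts by the wall on the pot's -x side.

How it is judged:
On the way, in this order (a step that is already met when the one before it is completed fails the run):
1. the rod's foot is down in the pot of beads, within 20 mm of its floor, roughly upright (20 degrees) (horizontal distance between stirrer_mid and pot below 0.06 m and z of stirrer_mid in the frame of pot below 0.1 m and angle between stirrer_mid's own z axis and vertical below 0.35 rad), for 0.1 s.
2. with the foot still down in the pot, both large beads lie at least 30 mm from where they started (all of step 1 and distance of each of bead_a_center, bead_b_center from where it was at the start of the episode above 0.03 m).
At the end, for the whole second after the job is handed in: The rod stands upright (within 10 degrees) on its mat within 30 mm of where it stood at the start, and both large beads lie in the pot (distance of stirrer_mid from where it was at the start of the episode below 0.03 m and angle between stirrer_mid's own z axis and vertical below 0.17 rad and horizontal distance between each of bead_a_center, bead_b_center and pot below 0.07 m and z of each of bead_a_center, bead_b_center in the frame of pot below 0.06 m); the robot touches nothing.
It also fails if it takes over 67 s, if anything falls off the work surface, if the arm or the gripper's body presses on something with over 40 N, if the wrist force passes 120 N, or if a joint passes its speed limit or range.

## Working session

There is one attempt and no reset: what is moved stays moved. The work goes in short steps, Python scripts to look and compute and a tool call to move; the robot and the scene stay as the last step left them, time stands still between calls to the robot, and variables do not carry over. Pictures are saved under pics/ and viewed, at most 11 in all, crops included, and the job is handed in when it is done.

Besides the shell and the picture viewer there is one more tool, called after "Request:" by a JSON object that holds its "api" and its "payload", one argument or row to a line. carry_out: Moves the arm, as the interface text tells. Its arguments: {"type":"object","properties":{"plan":{"type":"array","items":{"type":"array","items":{"type":"number"}}},"squeeze":{"type":"number"}},"required":["plan"]}

```bash
mkdir -p pics; cat > h.py <<'E'
import numpy as np,cv2
from workcell import manip
def cloud(name):
    im,d=manip.read_camera(name);p=manip.camera_params(name)
    v,u=np.mgrid[:384,:512]
    P=np.stack([(u-p['cx'])/p['fx']*d,(v-p['cy'])/p['fy']*d,d],-1)
    R=cv2.Rodrigues(np.array(p['rvec'],float))[0]
    W=(P-np.array(p['tvec']))@R
    W[d==0]=np.nan
    return im,d,W
E
python3 - <<'E'
from h import *
out=[]
for n in('top','side'):
    im,d,W=cloud(n); np.save(n+'W.npy',W); cv2.imwrite(n+'.png',im[...,::-1])
    cv2.imwrite(f'pics/{n}0.png',im[...,::-1])
    print(n,manip.camera_params(n))
print(manip.read_state())
E
```

```text
top {'fx': 403.1703584403965, 'fy': 403.1703584403965, 'cx': 258.9431181516925, 'cy': 182.39386587059326, 'rvec': array([ 2.10115009, -2.15268872,  0.17398007]), 'tvec': array([0.0293154 , 0.57335082, 0.86962447])}
side {'fx': 462.7331990161311, 'fy': 462.7331990161311, 'cx': 250.5831429203597, 'cy': 203.1699644386628, 'rvec': array([ 2.30281924, -0.42039028,  0.19509256]), 'tvec': array([-0.51749967,  0.20494326,  1.12700868])}
{'time_s': 0.1, 'joint_positions': array([ 1.02389711e+00,  3.59390840e-01,  1.51129120e+00,  2.30285952e-05,
        1.27249264e+00, -1.15100505e-01]), 'qd': array([-2.33093338e-04, -1.41729155e-03, -3.60109976e-04, -9.91864579e-05,
        7.26089645e-04,  1.38456004e-04]), 'joint_efforts': array([ 7.96904669e-05, -5.16363609e+01, -2.71402788e+01,  6.76499004e-02,
        2.77700939e-02, -7.24181768e-05]), 'tcp_pos': array([0.25078882, 0.54441347, 0.2219313 ]), 'eef_rot': array([-3.14002363e+00, -2.03544831e-04,  2.70978700e+00]), 'wrist_force': array([0.65753147, 0.10672464, 0.15462117]), 'torque': array([ 0.03674156, -0.02550881, -0.01712696]), 'gripper_force': 0.0, 'width': 1.0036645757968476}
```

View pics/top0.png

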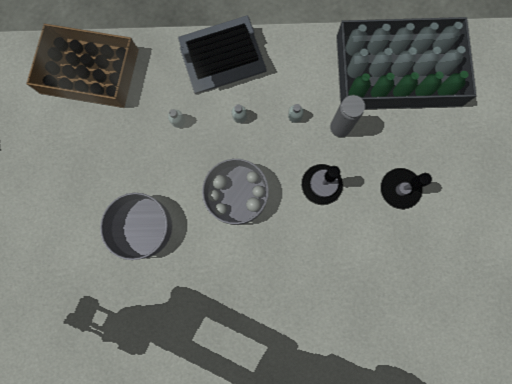

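View pics/side0.png

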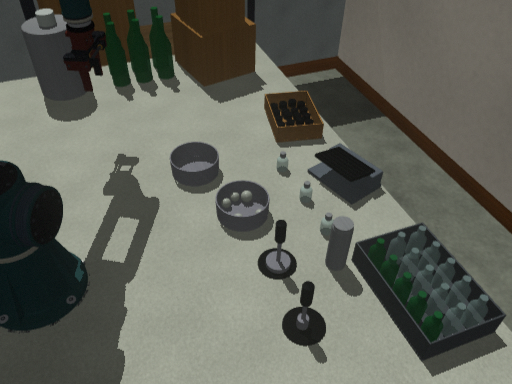

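The top view shows the narrow-foot rod on the mat at (402,188), handle at (424,180), the tamper at (323,184), the bead pot at (236,191) and the empty pot at (137,226). The side view agrees: the narrow rod is nearest, at (305,300).

```bash
python3 - <<'E'
from h import *
def circ(P):
    (x,y),r=cv2.minEnclosingCircle(P[:,:2].astype(np.float32).reshape(-1,1,2)); return np.round([x,y,r],4)
def fit(P):
    A=np.c_[2*P[:,:2],np.ones(len(P))];s=np.linalg.lstsq(A,(P[:,:2]**2).sum(1),rcond=None)[0]
    return np.round([s[0],s[1],(s[2]+s[0]**2+s[1]**2)**.5],4)
for n in('top','side'):
    W=np.load(n+'W.npy');im=cv2.imread(n+'.png').astype(int)
    v,u=np.mgrid[:384,:512]
    def box(a,b,c,d):return (u>=a)&(u<c)&(v>=b)&(v<d)
    B=box(375,160,440,215) if n=='top' else box(275,275,335,345)
    T=box(300,155,350,210) if n=='top' else box(255,215,300,280)
    Pb=box(198,152,274,230) if n=='top' else box(210,175,275,235)
    Z=W[...,2];dark=im.max(2)<45
    for nm,b in(('rod',B),('tamper',T)):
        h=W[b&(Z>.1)&(Z<.15)];t=W[b&(Z>.147)];m=W[b&dark&(Z<.012)];f=W[b&(Z>.025)&(Z<.045)]
        print(n,nm,'handle',len(h),np.nanmean(h,0),'top',len(t),np.nanmean(t,0),np.nanmax(Z[b]),'mat',circ(m),'foot',len(f),f.mean(0), 'handle fit',fit(h))
    r=W[Pb&(Z>.055)&(Z<.068)]; print('pot',circ(r),fit(r),np.nanmax(Z[Pb]))
    if n=='top':
        wh=(Pb&(im.min(2)>120)&(Z>.012)&(Z<.05)).astype(np.uint8)
        k,l,s,c=cv2.connectedComponentsWithStats(wh)
        for i in range(1,k):
            if s[i,4]>10:
                q=W[l==i]; print(c[i],s[i,4],np.round(q.mean(0),4),np.round(q[q[:,2].argmax()],4))
E
```

```text
top rod handle 123 [ 0.55179156 -0.31104109  0.12554084] top 137 [ 0.55522818 -0.31844015  0.15377707] 0.15809935177376466 mat [ 0.5609 -0.3306  0.0577] foot 103 [ 0.55396454 -0.31663498  0.03337525] handle fit [ 0.5556 -0.3199  0.0124]
top tamper handle 67 [ 0.56795061 -0.12988824  0.12657736] top 127 [ 0.57438733 -0.13600968  0.15373629] 0.1574113905203598 mat [ 0.5743 -0.1348  0.0492] foot 10 [ 0.57199186 -0.13468814  0.03468891] handle fit [ 0.5751 -0.1368  0.0126]
pot [0.5553 0.0711 0.075 ] [0.5549 0.0709 0.0724] 0.06478323984345634
[250.42622951 176.18032787] 61 [0.5925 0.0351 0.0306] [0.5941 0.0335 0.0362]
[217.1369863  181.17808219] 73 [0.5814 0.1122 0.0371] [0.5786 0.1075 0.0413]
[256.26666667 190.88333333] 60 [0.5573 0.0222 0.0309] [0.5586 0.0227 0.0362]
[213.375      194.20833333] 24 [0.5518 0.1217 0.0323] [0.552  0.1223 0.0344]
[250.9893617  203.88297872] 94 [0.5267 0.0349 0.036 ] [0.5258 0.0347 0.0414]
[219.35897436 207.41025641] 39 [0.5209 0.1081 0.0316] [0.5214 0.1107 0.0356]
side rod handle 170 [ 0.54970593 -0.33090641  0.12550133] top 120 [ 0.55378042 -0.32469007  0.15306764] 0.15893257081909684 mat [ 0.5565 -0.2716  0.1015] foot 112 [ 0.55270908 -0.32645539  0.03374392] handle fit [ 0.5547 -0.3233  0.0121]
side tamper handle 155 [ 0.57006629 -0.14822057  0.12572955] top 83 [ 0.57327852 -0.14190828  0.15298961] 0.1571248026234637 mat [ 0.5746 -0.1373  0.05  ] foot 66 [ 0.57795551 -0.04293853  0.03412915] handle fit [ 0.5738 -0.1406  0.0116]
pot [0.554  0.0694 0.0778] [0.5537 0.067  0.0725] 0.06337626000773448
```

```bash
python3 -c "
import cv2
im=cv2.imread('top.png')
cv2.imwrite('pics/crop1.png',cv2.resize(im[145:235,195:280],None,fx=6,fy=6,interpolation=2))"
```

```text
(no output)
```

View pics/crop1.png

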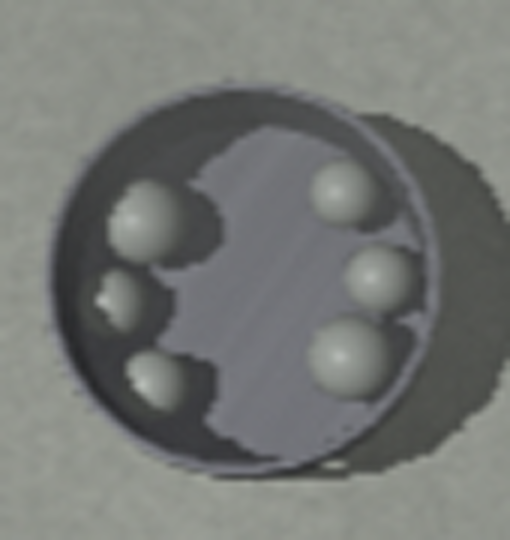

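The crop shows the large beads at (150,220) and (350,357) and the small ones next to them. The gaps are at the top and bottom of the picture (world ±x), so pot x lies at about 54° in the world. I'll go to above the rod, keeping the yaw.

Request:
{"api": "carry_out", "payload": {
  "plan": [
    [-4,-4.1,0,0,0,0,0],
    [-8,-8.3,0,0,0,0,0],
    [-12,-12.4,0,0,0,0,0],
    [-16,-16.5,0,0,0,0,0],
    [-20,-20.6,0,0,0,0,0],
    [-24,-24.8,0,0,0,0,0],
    [-28,-28.9,0,0,0,0,0],
    [-32,-33,0,0,0,0,0]
  ]
}}

```text
time_s: 1.1
tcp_pos: [0.4038, 0.1095, 0.2226]
eef_rot: [3.142, 0.0, 2.71]
wrist_force: [0.6, 0.4, 0.3]
width: 1.001
gripper_force: 0.0
```

Request:
{"api": "carry_out", "payload": {
  "plan": [
    [-4,-4.1,0,0,0,0,0],
    [-8,-8.3,0,0,0,0,0],
    [-12,-12.4,0,0,0,0,0],
    [-16,-16.5,0,0,0,0,0],
    [-20,-20.6,0,0,0,0,0],
    [-24,-24.8,0,0,0,0,0],
    [-28,-28.9,0,0,0,0,0],
    [-31.8,-32.9,0,0,0,0,0]
  ]
}}

```text
time_s: 2.1
tcp_pos: [0.5549, -0.3224, 0.2222]
eef_rot: [3.141, -0.001, 2.709]
wrist_force: [0.7, 0.2, 0.1]
width: 1.0
gripper_force: 0.0
```

```bash
cat >> h.py <<'E'
def delta(target,yaw=None):
    "tool-axis shift in cm from the settled measured pose to a world target"
    s=manip.read_state();p=np.array(s['tcp_pos']);y=s['eef_rot'][2]
    T=np.array([[np.cos(y),np.sin(y),0],[np.sin(y),-np.cos(y),0],[0,0,-1]])
    return np.round(100*T@(np.array(target)-p),2)
def brief():
    s=manip.read_state();print({k:np.round(s[k],4).tolist() for k in('time_s','tcp_pos','eef_rot','wrist_force','width','gripper_force')})
E
python3 - <<'E'
from h import *
im,d,W=cloud('top');cv2.imwrite('pics/t1.png',im[...,::-1])
im,d,W=cloud('side');cv2.imwrite('pics/s1.png',im[130:,200:,::-1])
brief();print(delta([.555,-.3215,.105]))
E
```

```text
{'time_s': 2.2, 'tcp_pos': [0.5561, -0.3262, 0.2219], 'eef_rot': [-3.1395, 0.0022, 2.7063], 'wrist_force': [-0.7036, 0.4121, 0.5634], 'width': 0.996, 'gripper_force': 0.0}
[ 0.3   0.38 11.69]
```

View pics/s1.png

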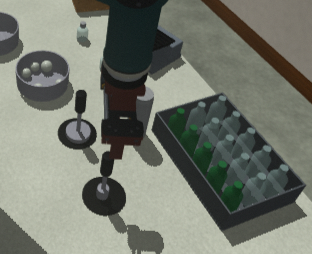

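The gripper is above the rod, whose handle is at (107,165) in the crop. I'll descend part of the way, settle and check.

Request:
{"api": "carry_out", "payload": {
  "plan": [
    [0,0,1,0,0,0,0],
    [0,0,2.5,0,0,0,0],
    [0,0,4,0,0,0,0],
    [0,0,5.5,0,0,0,0],
    [0,0,5.5,0,0,0,0],
    [0,0,5.5,0,0,0,0],
    [0,0,5.5,0,0,0,0],
    [0,0,5.5,0,0,0,0]
  ]
}}

```text
time_s: 3.2
tcp_pos: [0.5551, -0.3209, 0.1683]
eef_rot: [-3.141, 0.001, 2.71]
wrist_force: [-0.2, -0.4, -0.2]
width: 0.998
gripper_force: 0.0
```

```bash
python3 - <<'E'
from h import *
brief();print(delta([.555,-.3215,.105]))
im,d,W=cloud('top');cv2.imwrite('pics/t2.png',cv2.resize(im[130:240,330:480,::-1],None,fx=5,fy=5))
brief()
E
```

```text
{'time_s': 3.2, 'tcp_pos': [0.5551, -0.3209, 0.1683], 'eef_rot': [-3.1413, 0.001, 2.7098], 'wrist_force': [-0.1709, -0.4357, -0.1929], 'width': 0.9982, 'gripper_force': 0.0}
[-0.02 -0.06  6.33]
{'time_s': 3.25, 'tcp_pos': [0.555, -0.3208, 0.1682], 'eef_rot': [-3.1413, 0.0009, 2.7097], 'wrist_force': [-0.404, 0.2149, 1.2418], 'width': 1.0001, 'gripper_force': 0.0}
```

View pics/t2.png

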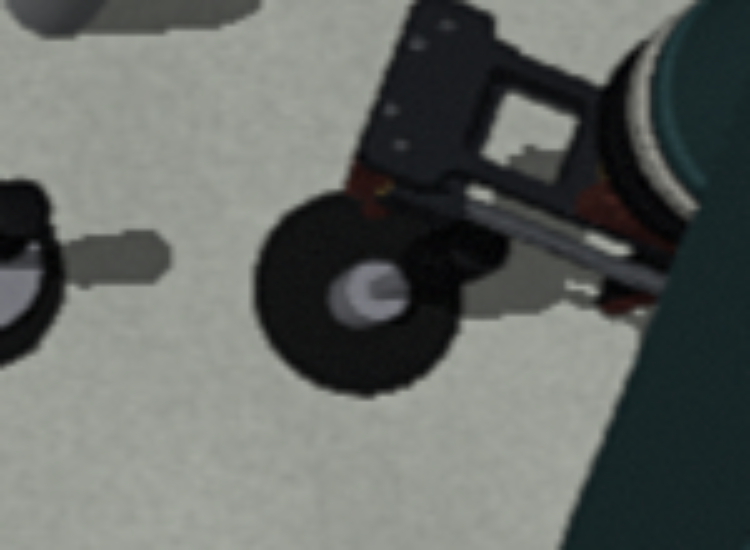

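The pose has settled at the target, and the handle at (460,255) lies between the fingers. Now descend and grip.

Request:
{"api": "carry_out", "payload": {
  "plan": [
    [0,0,1,0,0,0,0],
    [0,0,2.5,0,0,0,0],
    [0,0,4,0,0,0,0],
    [0,0,5.5,0,0,0,0],
    [0,0,6.3,0,0,0,0],
    [0,0,6.3,0,0,0,0],
    [0,0,6.3,0,0,0,0],
    [0,0,6.3,0,0,0,0]
  ],
  "squeeze": 15
}}

```text
time_s: 4.25
tcp_pos: [0.5551, -0.3209, 0.1053]
eef_rot: [-3.141, 0.001, 2.71]
wrist_force: [0.5, 0.6, 0.5]
width: 1.002
gripper_force: 0.0
```

Request:
{"api": "carry_out", "payload": {
  "plan": [
    [0,0,0,0,0,0,100],
    [0,0,0,0,0,0,140],
    [0,0,0,0,0,0,170],
    [0,0,0,0,0,0,190],
    [0,0,0,0,0,0,220],
    [0,0,0,0,0,0,255],
    [0,0,0,0,0,0,255],
    [0,0,0,0,0,0,255]
  ],
  "squeeze": 15
}}

```text
time_s: 5.25
tcp_pos: [0.5547, -0.3206, 0.1047]
eef_rot: [-3.141, -0.0, 2.71]
wrist_force: [0.5, -0.2, 0.1]
width: 0.294
gripper_force: 15.0
```

Request:
{"api": "carry_out", "payload": {
  "plan": [
    [0,0,0,0,0,0,255],
    [0,0,0,0,0,0,255],
    [0,0,0,0,0,0,255],
    [0,0,0,0,0,0,255],
    [0,0,-0.5,0,0,0,255],
    [0,0,-1,0,0,0,255],
    [0,0,-1.5,0,0,0,255],
    [0,0,-2,0,0,0,255]
  ],
  "squeeze": 50
}}

```text
time_s: 6.25
tcp_pos: [0.5548, -0.3207, 0.1251]
eef_rot: [-3.141, 0.0, 2.71]
wrist_force: [-0.1, 0.0, -1.5]
width: 0.292
gripper_force: 50.0
```

Request:
{"api": "carry_out", "payload": {
  "plan": [
    [0,0,-1,0,0,0,255],
    [0,0,-2,0,0,0,255],
    [0,0,-3,0,0,0,255],
    [0,0,-4,0,0,0,255],
    [0,0,-5,0,0,0,255],
    [0,0,-6,0,0,0,255],
    [0,0,-7,0,0,0,255],
    [0,0,-7,0,0,0,255]
  ]
}}

```text
time_s: 7.25
tcp_pos: [0.5553, -0.321, 0.1958]
eef_rot: [-3.141, 0.002, 2.71]
wrist_force: [0.4, -0.0, -2.5]
width: 0.289
gripper_force: 50.0
```

```bash
python3 - <<'E'
from h import *
im,d,W=cloud('side');cv2.imwrite('pics/s3.png',cv2.resize(im[150:350,220:420,::-1],None,fx=3,fy=3))
brief();
for t in([.43,-.25,.195],[.43,-.03,.195],[.600,.072,.195]):print(delta(t))
E
```

```text
{'time_s': 7.3, 'tcp_pos': [0.555, -0.3208, 0.1951], 'eef_rot': [-3.1413, 0.0008, 2.7098], 'wrist_force': [-0.6303, 1.2015, -1.6156], 'width': 0.296, 'gripper_force': 49.9994}
[1.431e+01 1.200e+00 1.000e-02]
[2.352e+01 2.118e+01 1.000e-02]
[1.235e+01 3.756e+01 1.000e-02]
```

View pics/s3.png

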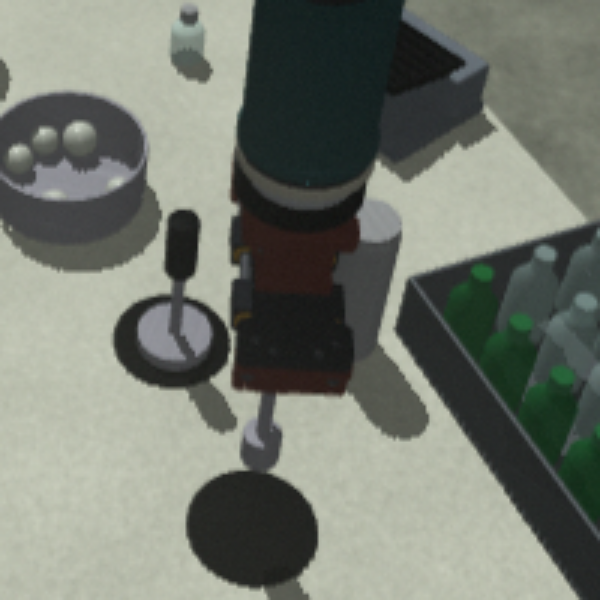

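The rod is held upright with its foot at (262,445), clear of the mat. I'll carry it round the tamper to above the gap in the pot.

Request:
{"api": "carry_out", "payload": {
  "plan": [
    [3,0.3,0,0,0,0,255],
    [7,0.6,0,0,0,0,255],
    [11,0.9,0,0,0,0,255],
    [14.3,2,0,0,0,0,255],
    [17,6.5,0,0,0,0,255],
    [19.5,11.5,0,0,0,0,255],
    [21.5,16.5,0,0,0,0,255],
    [23.5,21.2,0,0,0,0,255]
  ]
}}

```text
time_s: 8.3
tcp_pos: [0.4297, -0.0281, 0.1946]
eef_rot: [3.142, 0.0, 2.709]
wrist_force: [0.5, 0.8, -2.6]
width: 0.294
gripper_force: 50.0
```

Request:
{"api": "carry_out", "payload": {
  "plan": [
    [-2,3.5,0,0,0,0,255],
    [-4.5,7,0,0,0,0,255],
    [-7,10.5,0,0,0,0,255],
    [-9,13.5,0,0,0,0,255],
    [-10.5,15.5,0,0,0,0,255],
    [-11.15,16.4,0,0,0,0,255],
    [-11.15,16.4,0,0,0,0,255],
    [-11.15,16.4,0,0,0,0,255]
  ]
}}

```text
time_s: 9.3
tcp_pos: [0.5987, 0.0721, 0.1944]
eef_rot: [-3.141, -0.001, 2.709]
wrist_force: [0.2, -0.5, -2.0]
width: 0.293
gripper_force: 50.0
```

```bash
python3 - <<'E'
from h import *
im,d,W=cloud('top');cv2.imwrite('pics/t4.png',cv2.resize(im[110:260,160:340,::-1],None,fx=4,fy=4))
brief();print(delta([.600,.072,.112]))
c=np.array([.5545,.070]);y=2.7098
T=np.array([[np.cos(y),np.sin(y)],[np.sin(y),-np.cos(y)]])
p0=c+.046*np.array([np.cos(.07),np.sin(.07)])
for a in range(4,260,8):
    p=c+.046*np.array([np.cos(np.radians(a)),np.sin(np.radians(a))]);print(a,np.round(100*T@(p-p0),1),end='; ')
E
```

```text
{'time_s': 9.35, 'tcp_pos': [0.5988, 0.072, 0.1946], 'eef_rot': [-3.1408, -0.0009, 2.7092], 'wrist_force': [0.4787, -0.0812, -1.9636], 'width': 0.2899, 'gripper_force': 49.9994}
[-0.11  0.05  8.26]
4 [-0. -0.]; 12 [0.3 0.5]; 20 [0.8 1. ]; 28 [1.2 1.4]; 36 [1.8 1.8]; 44 [2.4 2.1]; 52 [3.  2.3]; 60 [3.6 2.4]; 68 [4.3 2.4]; 76 [4.9 2.3]; 84 [5.5 2.1]; 92 [6.1 1.9]; 100 [6.7 1.6]; 108 [7.2 1.2]; 116 [7.6 0.7]; 124 [8.  0.2]; 132 [ 8.3 -0.4]; 140 [ 8.5 -1. ]; 148 [ 8.6 -1.6]; 156 [ 8.6 -2.3]; 164 [ 8.6 -2.9]; 172 [ 8.4 -3.5]; 180 [ 8.2 -4.1]; 188 [ 7.9 -4.7]; 196 [ 7.5 -5.2]; 204 [ 7.1 -5.7]; 212 [ 6.6 -6.1]; 220 [ 6.  -6.4]; 228 [ 5.4 -6.6]; 236 [ 4.8 -6.8]; 244 [ 4.1 -6.8]; 252 [ 3.5 -6.8];
```

View pics/t4.png

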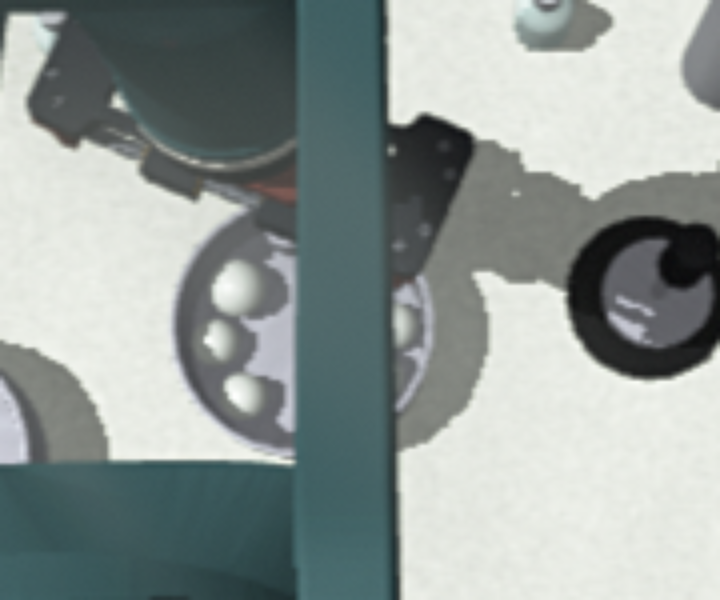

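The rod is above the pot's upper gap, and the large bead at (240,287) and the small ones below it are in place. I'll lower it, watching the force.

Request:
{"api": "carry_out", "payload": {
  "plan": [
    [0,0,1,0,0,0,255],
    [0,0,2.5,0,0,0,255],
    [0,0,4,0,0,0,255],
    [0,0,5.5,0,0,0,255],
    [0,0,7,0,0,0,255],
    [0,0,7.8,0,0,0,255],
    [0,0,8.2,0,0,0,255],
    [0,0,8.2,0,0,0,255]
  ]
}}

```text
time_s: 10.35
tcp_pos: [0.6, 0.0726, 0.1126]
eef_rot: [-3.141, 0.0, 2.71]
wrist_force: [-0.9, 0.5, -2.8]
width: 0.29
gripper_force: 50.0
```

Request:
{"api": "carry_out", "payload": {
  "plan": [
    [0.3,0.5,0,0,0,0,255],
    [0.8,1.0,0,0,0,0,255],
    [1.2,1.4,0,0,0,0,255],
    [1.8,1.8,0,0,0,0,255],
    [2.4,2.1,0,0,0,0,255],
    [3.0,2.3,0,0,0,0,255],
    [3.6,2.4,0,0,0,0,255],
    [4.3,2.4,0,0,0,0,255]
  ]
}}

```text
time_s: 11.35
tcp_pos: [0.5707, 0.1125, 0.1127]
eef_rot: [3.142, 0.0, 2.71]
wrist_force: [-0.8, 0.2, -2.4]
width: 0.29
gripper_force: 50.0
```

Request:
{"api": "carry_out", "payload": {
  "plan": [
    [0.6,-0.1,0,0,0,0,255],
    [1.2,-0.3,0,0,0,0,255],
    [1.8,-0.5,0,0,0,0,255],
    [2.4,-0.8,0,0,0,0,255],
    [2.9,-1.2,0,0,0,0,255],
    [3.3,-1.7,0,0,0,0,255],
    [3.7,-2.2,0,0,0,0,255],
    [4.0,-2.8,0,0,0,0,255]
  ]
}}

```text
time_s: 12.35
tcp_pos: [0.5228, 0.1034, 0.1128]
eef_rot: [3.141, 0.0, 2.71]
wrist_force: [0.6, -0.3, -2.8]
width: 0.291
gripper_force: 50.0
```

Request:
{"api": "carry_out", "payload": {
  "plan": [
    [0.2,-0.6,0,0,0,0,255],
    [0.3,-1.2,0,0,0,0,255],
    [0.3,-1.9,0,0,0,0,255],
    [0.3,-2.5,0,0,0,0,255],
    [0.1,-3.1,0,0,0,0,255],
    [0.1,-3.1,0,0,0,0,255],
    [0.1,-3.1,0,0,0,0,255],
    [0.1,-3.1,0,0,0,0,255]
  ]
}}

```text
time_s: 13.35
tcp_pos: [0.5091, 0.0761, 0.1127]
eef_rot: [-3.142, 0.0, 2.71]
wrist_force: [0.1, 0.1, -1.8]
width: 0.291
gripper_force: 50.0
```

```bash
python3 - <<'E'
from h import *
a,d,W=cloud('top');b,d,W2=cloud('side')
brief()
A=cv2.resize(a[140:240,190:290,::-1],(400,400));B=cv2.resize(b[140:240,190:290,::-1],(400,400));cv2.imwrite('pics/5.png',np.hstack([A,B]))
E
```

```text
{'time_s': 13.45, 'tcp_pos': [0.509, 0.0761, 0.1126], 'eef_rot': [-3.1415, 0.0, 2.7101], 'wrist_force': [-0.0456, 1.0531, -1.8333], 'width': 0.2915, 'gripper_force': 49.9995}
```

View pics/5.png

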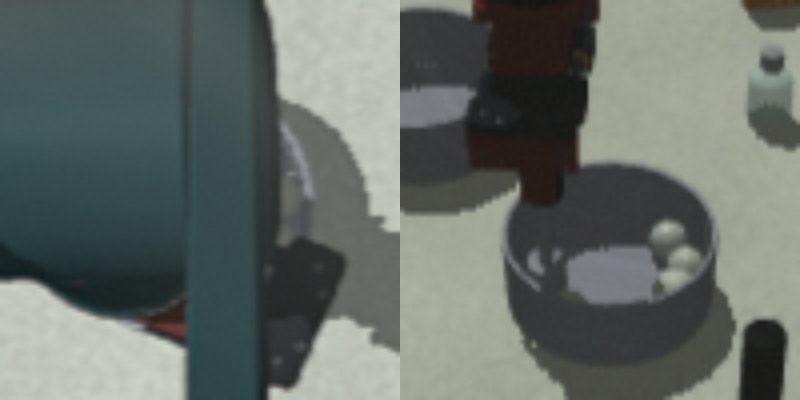

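The side view shows the rod in the pot. Beads are bunched on the right at (665,235), (685,262) and (678,283), and more are hidden near the rod. Step 2 latches and time is plentiful, so I'll sweep on to about 300° to be sure.

Request:
{"api": "carry_out", "payload": {
  "plan": [
    [-0.2,-0.6,0,0,0,0,255],
    [-0.5,-1.2,0,0,0,0,255],
    [-0.9,-1.7,0,0,0,0,255],
    [-1.3,-2.2,0,0,0,0,255],
    [-1.8,-2.6,0,0,0,0,255],
    [-2.4,-2.9,0,0,0,0,255],
    [-3.0,-3.1,0,0,0,0,255],
    [-3.6,-3.3,0,0,0,0,255]
  ]
}}

```text
time_s: 14.45
tcp_pos: [0.5285, 0.0305, 0.1127]
eef_rot: [-3.141, 0.0, 2.71]
wrist_force: [0.6, -0.7, -2.5]
width: 0.29
gripper_force: 50.0
```

Request:
{"api": "carry_out", "payload": {
  "plan": [
    [-0.65,-0.05,0,0,0,0,255],
    [-1.3,0,0,0,0,0,255],
    [-1.9,0.15,0,0,0,0,255],
    [-2.5,0.35,0,0,0,0,255],
    [-3.1,0.6,0,0,0,0,255],
    [-3.1,0.6,0,0,0,0,255],
    [-3.1,0.6,0,0,0,0,255],
    [-3.1,0.6,0,0,0,0,255]
  ]
}}

```text
time_s: 15.45
tcp_pos: [0.5584, 0.0234, 0.1127]
eef_rot: [-3.141, -0.0, 2.71]
wrist_force: [0.7, 0.7, -2.3]
width: 0.292
gripper_force: 50.0
```

```bash
python3 - <<'E'
from h import *
a,d,W=cloud('top');b,d,W2=cloud('side')
brief();print(delta([.5545,.070,.1126]))
A=cv2.resize(a[140:240,190:290,::-1],(400,400));B=cv2.resize(b[140:240,190:290,::-1],(400,400));cv2.imwrite('pics/6.png',np.hstack([A,B]))
E
```

```text
{'time_s': 15.55, 'tcp_pos': [0.5584, 0.0234, 0.1127], 'eef_rot': [-3.1415, 0.0, 2.7099], 'wrist_force': [0.4802, -1.1625, -2.6799], 'width': 0.2868, 'gripper_force': 49.9995}
[2.31 4.07 0.01]
```

View pics/6.png

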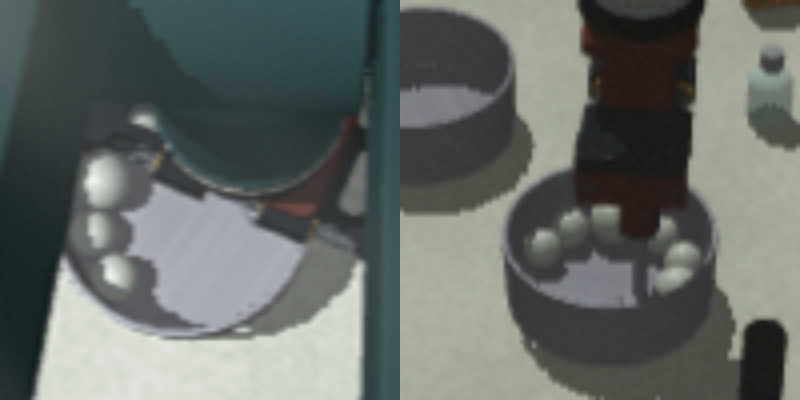

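All six beads are now packed in a train ahead of the rod. The large bead at (105,180) in the top view is where the other one started, so both have travelled far past 30 mm. I'll back off slightly and lift out.

Request:
{"api": "carry_out", "payload": {
  "plan": [
    [0.3,0.5,0,0,0,0,255],
    [0.6,1,0,0,0,0,255],
    [0.6,1,0,0,0,0,255],
    [0.6,1,-1.5,0,0,0,255],
    [0.6,1,-3.5,0,0,0,255],
    [0.6,1,-5.5,0,0,0,255],
    [0.6,1,-7.5,0,0,0,255],
    [0.6,1,-8.5,0,0,0,255]
  ]
}}

```text
time_s: 16.55
tcp_pos: [0.5582, 0.0348, 0.1998]
eef_rot: [3.141, 0.003, 2.71]
wrist_force: [0.4, 0.2, -1.5]
width: 0.288
gripper_force: 50.0
```

```bash
python3 - <<'E'
from h import *
brief()
for t in([.43,-.03,.197],[.43,-.25,.197],[.555,-.321,.197]):print(delta(t))
E
```

```text
{'time_s': 16.55, 'tcp_pos': [0.5582, 0.0348, 0.1998], 'eef_rot': [3.1407, 0.0027, 2.7097], 'wrist_force': [0.3961, 0.1877, -1.5389], 'width': 0.2881, 'gripper_force': 49.9994}
[  8.93 -11.25   0.28]
[ -0.28 -31.23   0.28]
[-14.6  -32.44   0.28]
```

Request:
{"api": "carry_out", "payload": {
  "plan": [
    [2,-2.5,0,0,0,0,255],
    [5,-6.5,0,0,0,0,255],
    [8.5,-11,0,0,0,0,255],
    [7.5,-15.5,0,0,0,0,255],
    [5.5,-20,0,0,0,0,255],
    [3.5,-24.5,0,0,0,0,255],
    [1.2,-29,0,0,0,0,255],
    [-0.3,-31.2,0,0,0,0,255]
  ]
}}

```text
time_s: 17.55
tcp_pos: [0.4293, -0.2524, 0.1981]
eef_rot: [-3.141, 0.001, 2.708]
wrist_force: [-0.3, 0.6, -2.2]
width: 0.292
gripper_force: 50.0
```

Request:
{"api": "carry_out", "payload": {
  "plan": [
    [-3,-0.2,0,0,0,0,255],
    [-7,-0.6,0,0,0,0,255],
    [-11,-0.9,0,0,0,0,255],
    [-13.5,-1.1,0,0,0,0,255],
    [-14.3,-1.2,0,0,0,0,255],
    [-14.3,-1.2,0,0,0,0,255],
    [-14.3,-1.2,0,0,0,0,255],
    [-14.3,-1.2,0,0,0,0,255]
  ]
}}

```text
time_s: 18.55
tcp_pos: [0.5534, -0.3199, 0.1978]
eef_rot: [-3.142, -0.001, 2.71]
wrist_force: [0.2, -0.4, -2.7]
width: 0.287
gripper_force: 50.0
```

```bash
python3 - <<'E'
from h import *
b,d,W=cloud('side')
brief();print(delta([.555,-.321,.105]))
cv2.imwrite('pics/7.png',cv2.resize(b[150:350,220:420,::-1],None,fx=3,fy=3))
E
```

```text
{'time_s': 18.6, 'tcp_pos': [0.5537, -0.32, 0.1979], 'eef_rot': [-3.1415, -0.0002, 2.7098], 'wrist_force': [0.7487, 0.1775, -1.6933], 'width': 0.2924, 'gripper_force': 49.9995}
[-0.16 -0.03  9.29]
```

View pics/7.png

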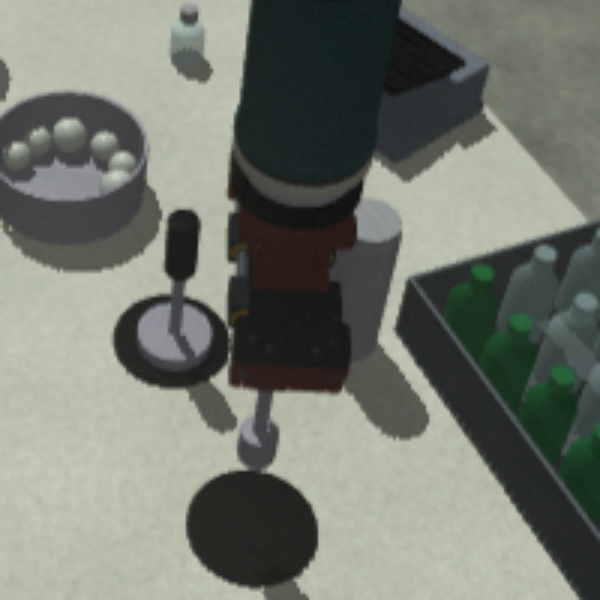

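The rod hangs straight over its mat with its foot at (258,440), and the beads are all in the pot. I'll lower it to just above the original grasp height, then let it down gently.

Request:
{"api": "carry_out", "payload": {
  "plan": [
    [-0.1,0,1.5,0,0,0,255],
    [-0.1,0,3,0,0,0,255],
    [-0.1,0,5,0,0,0,255],
    [-0.1,0,7,0,0,0,255],
    [-0.1,0,8.3,0,0,0,255],
    [-0.1,0,8.9,0,0,0,255],
    [-0.1,0,9.2,0,0,0,255],
    [-0.1,0,9.2,0,0,0,255]
  ]
}}

```text
time_s: 19.6
tcp_pos: [0.5554, -0.321, 0.106]
eef_rot: [-3.141, 0.001, 2.71]
wrist_force: [-0.0, 0.3, -2.3]
width: 0.292
gripper_force: 50.0
```

Request:
{"api": "carry_out", "payload": {
  "plan": [
    [0,0,0.05,0,0,0,255],
    [0,0,0.1,0,0,0,255],
    [0,0,0.1,0,0,0,255],
    [0,0,0.1,0,0,0,255],
    [0,0,0.1,0,0,0,255],
    [0,0,0.1,0,0,0,255],
    [0,0,0.1,0,0,0,255],
    [0,0,0.1,0,0,0,255]
  ],
  "squeeze": 10
}}

```text
time_s: 20.6
tcp_pos: [0.5552, -0.3209, 0.1047]
eef_rot: [-3.142, 0.0, 2.71]
wrist_force: [0.5, -1.2, -1.6]
width: 0.297
gripper_force: 10.0
```

Request:
{"api": "carry_out", "payload": {
  "plan": [
    [0,0,0.05,0,0,0,255],
    [0,0,0.1,0,0,0,255],
    [0,0,0.1,0,0,0,255],
    [0,0,0.1,0,0,0,255],
    [0,0,0.1,0,0,0,255],
    [0,0,0.1,0,0,0,255],
    [0,0,0.1,0,0,0,255],
    [0,0,0.1,0,0,0,255]
  ],
  "squeeze": 5
}}

```text
time_s: 21.6
tcp_pos: [0.5557, -0.3212, 0.1045]
eef_rot: [-3.141, 0.001, 2.71]
wrist_force: [-0.5, 0.4, 5.9]
width: 0.298
gripper_force: 5.0
```

The force is now upward (5.9 N), so the rod rests on the mat. Open and rise.

Request:
{"api": "carry_out", "payload": {
  "plan": [
    [0,0,-0.05,0,0,0,170],
    [0,0,-0.05,0,0,0,150],
    [0,0,-0.05,0,0,0,120],
    [0,0,-0.05,0,0,0,80],
    [0,0,-0.05,0,0,0,40],
    [0,0,-0.05,0,0,0,0],
    [0,0,-0.05,0,0,0,0],
    [0,0,-0.05,0,0,0,0]
  ]
}}

```text
time_s: 22.6
tcp_pos: [0.5552, -0.3208, 0.1042]
eef_rot: [-3.141, 0.0, 2.71]
wrist_force: [-0.2, -0.6, 0.6]
width: 0.998
gripper_force: 0.0
```

Request:
{"api": "carry_out", "payload": {
  "plan": [
    [0,0,-1,0,0,0,0],
    [0,0,-2.5,0,0,0,0],
    [0,0,-4,0,0,0,0],
    [0,0,-6,0,0,0,0],
    [0,0,-8,0,0,0,0],
    [0,0,-10,0,0,0,0],
    [0,0,-12,0,0,0,0],
    [0,0,-12,0,0,0,0]
  ]
}}

```text
time_s: 23.6
tcp_pos: [0.5565, -0.3217, 0.227]
eef_rot: [-3.141, 0.005, 2.71]
wrist_force: [-0.1, -0.5, 0.1]
width: 0.997
gripper_force: 0.0
```

```bash
python3 - <<'E'
from h import *
b,d,W=cloud('side')
brief()
v,u=np.mgrid[:384,:512];Z=W[...,2];B=(u>=275)&(u<335)&(v>=260)&(v<345)
for lo,hi in((.1,.15),(.025,.045)):
    q=W[B&(Z>lo)&(Z<hi)];print(len(q),q.mean(0))
cv2.imwrite('pics/8.png',cv2.resize(b[150:350,220:420,::-1],None,fx=3,fy=3))
E
```

```text
{'time_s': 23.65, 'tcp_pos': [0.5557, -0.3212, 0.2255], 'eef_rot': [-3.1409, 0.0026, 2.7098], 'wrist_force': [0.355, -0.4379, 0.4769], 'width': 1.0015, 'gripper_force': 0.0}
178 [ 0.55009863 -0.33093636  0.12552886]
114 [ 0.55314359 -0.32657472  0.03355247]
```

View pics/8.png

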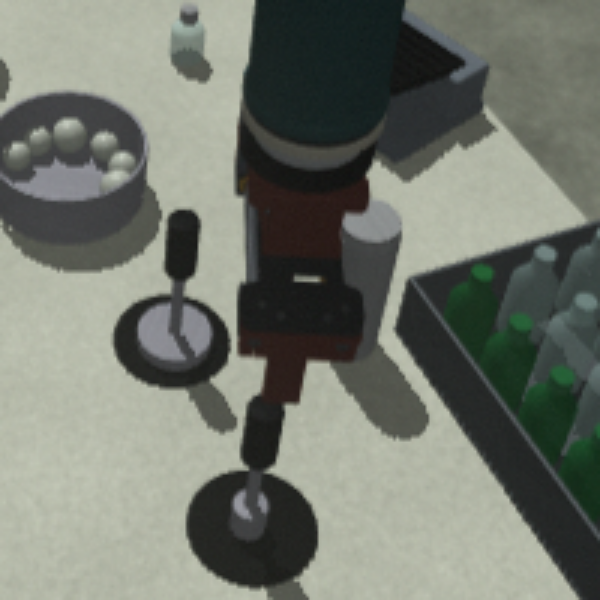

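The rod stands upright on its mat at its starting spot (handle and foot positions match the first measurement within 1 mm), and the gripper is clear above it.

```bash
python3 -c "
from workcell import manip
print(manip.finish_job())"
```

```text
the job is handed in; nothing more can be done
None
```

I stirred the beads with the narrow-foot rod and stood it back upright within about 1 mm of where it began, with all six beads still in the pot; the job is handed in (no verdict came back), and that both large beads moved over 30 mm is judged from the pictures, not measured.

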